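# Unbolt the steriliser lid and hold it at its balance point

### The arm

A 7-joint arm with a two-finger parallel gripper is mounted at the origin on a cart in front of the work surface, level with it; the furniture and walls round the work are solid. World frame = base frame: x ahead of the robot, y to its left, z up, the work surface at z = 0. Lengths are in m, angles in rad, forces in N, time in s.
With the tool pointing down it reaches from about 0.425 to 0.825 m from the base axis. Payload 3.6 kg.
Tool frame: the origin (TCP) lies at the centre of the arm's flange, where the gripper is bolted on; the fingertips stand 186 mm ahead of it and the grasp point (between the pads) lies r.grasp_offset ahead of it (r.grasp_offset is the distance from the TCP to the grasp point, in m); y points along the fingers, z is the direction in which the jaws open and shut, and the axes are right-handed (so a half turn about y gives the same grasp; the last joint's range is limited). The gripper opens to 93 mm and grips with 3 to 60 N. Pads are 15 mm wide; open, the fingers measure 128 mm over their backs; the gripper's body (75 mm by 188 mm) begins 65 mm behind the grasp point.
Start: joints at [-1.315, 0.615, -0.013, 1.423, 0.008, 1.103, -0.04], TCP at [0.181, 0.624, 0.405] pointing down, gripper open.
Joint ranges: [-3.12, 3.12], [-0.3, 2.06], [-1.34, 1.32], [0.26, 2.42], [-1.36, 4.5], [0.01, 1.98], [-2.84, 2.84]. Speed limits (rad/s): [2.79, 2.79, 3.14, 3.14, 3.14, 3.14, 3.14].

### API

Orientations are given as a 3x3 rotation matrix whose columns are the frame's x, y, z axes.
In Python, from plant import sensors, vision, r gives the robot as it stands.
- The arm moves only by the tool jog_arm, never from a script. Its arguments are lists of equal length, an entry for each row: "gripper": the finger opening in cm, from 0 to 9.3; "linear": the shift along the tool's x, y, z in cm, a list of three; "yaw": the turn about the tool's y in degrees. In form: {"gripper": [gripper, ...], "linear": [[dx, dy, dz], ...], "yaw": [yaw, ...]}. A call has 1 to 20 rows; each row shifts and turns the commanded pose from where the row before left it, along the tool's axes as they then stand; what a row does not reach is not made up. A row lasts 1/10 s, in which the tool goes at most 50 mm and 8.59 degrees, less where a joint would pass 70% of its speed; a pose out of reach is approached as far as the arm can. A call with a gripper value outside its range is refused whole. The fingers move at their own pace and stop on an object; "squeeze" is the grip in N (left out, the last holds). Time passes only in rows, so rows that do not move let the fingers close. It gives the time, the measured TCP pose, the force and the opening at its end, in the units of the state.
- sensors.sense(): the state, without advancing time (a new reading comes with each control period).
- vision.grab_frame(name): name is "scene" or "side" or "wrist"; returns a dict with "image" (400x640x3 uint8, red, green, blue), "K" (3x3 intrinsics, pixels), "extrinsics" (4x4, takes a point from camera to world coordinates); the wrist camera has in their place "T_tool_cam" (4x4, takes a point from camera to tool coordinates, whose origin is the TCP and whose axes are the tool frame's). Camera axes: x right, y up, looking along -z (the intrinsics and any distortion apply to the point x, -y, -z); pixel columns grow to the right and rows downward; lengths in m; the calibration is good to about 2 mm. A picture is of the moment at which its call begins: read the wrist's pose just before it. There is no depth.
- r.finish_job(): hands the job in, once; it reports no verdict.
The state is a dict: "time_s": time; "q": joint angles; "dq": joint speeds; "joint_efforts": joint torques, N m; "eef_pos": TCP position; "tool_rot": TCP orientation; "wrist_force": force on the tool from outside, world axes, zero at the start; "ft_torque": the same for the moment, N m; "opening": finger opening in m.
Only numpy, scipy, OpenCV 4.12 (cv2) and the standard library are available. Lean on these libraries where they do the work, as an engineer would, in place of code of your own. Each camera call takes 0.05 s, during which the arm holds its last target.

### The job

The lid stay of the small instrument steriliser is missing and I am about to fit a new one. Draw the bolt with the orange knob all the way back so that it frees the blue lid, then swing the lid up by its dark steel bow handle to its balance point, standing upright where it would fall neither shut nor over the back, and finish while still holding it there, steady, in the gripper. Never let the lid go over the back, and do not disturb the white jar or the nail-polish bottle standing near by.

Things in the scene. Friction and masses are not known exactly. Their poses are not given: they have to be found in the camera images.
- steriliser: White instrument steriliser fixed to the worktop. Origin: centre of the underside of its open case, on the worktop. Own axes: x to the back (hinge side), y to its left, z up. The case is 120 (x) by 170 (y) by 61 mm high with the blue lid on top; a solid white deck, 120 by 105 mm and 75 mm high, joins its right side (y from -191 to -86 mm) and carries the bolt. It stands at a different place and yaw (within about 0.25 rad) each time.
- lid (a joint): Hinge angle of the blue lid about the steriliser's y axis, rad: 0 shut (level), grows as the front rises, 1.571 upright, stop at 2.0. Lid panel 122 by 170 by 10 mm, about 0.4 kg. Panel, bow handle and hinge axis lie in one plane, so the balance point is 1.571 (upright). The hinge turns easily, with only slight friction: released more than about 0.06 rad from upright the lid falls shut or over the back.
- lid_hinge (a point): Point on the lid's hinge axis at mid width, 66 mm behind the steriliser's origin and 68 mm above the worktop. The axis runs along the steriliser's y.
- lid_handle (a point): Middle of the lid's dark steel bow handle: a round bar 10 mm thick and 110 mm long, parallel to the hinge axis and 171 mm from it. With the lid shut it lies level in front of the case, 68 mm above the worktop, with a clear gap of 40 mm between bar and lid edge, open above and below; two 10 mm arms at the bar's ends, 110 mm apart, join it to the lid. Being round, the bar can turn between gripping fingers that keep pointing down, so the gripper need not tilt as the lid rises.
- bolt (a joint): Travel of the slide bolt, m: 0 fully forward over the lid, 0.04 fully drawn at its stop. It moves along the steriliser's -y (to its right, away from the lid). It starts somewhere from 0 to 0.008 with its tongue reaching over the lid, which it locks; the lid is free above about 0.024. It slides with about 1.5 N of friction and stays where it is left.
- bolt_knob (a point): Point on the axis of the bolt's upright orange knob, 12 mm below its top: a round post 14 mm thick and 33 mm high standing on the bolt bar, its top 116 mm above the worktop. It moves with the bolt. The bar's top is 83 mm above the worktop; a steel strap over the bar, its top 87 mm above the worktop, stands on the lid side, its edge 18 mm from the knob's axis when the bolt is fully forward.
- white_jar: White screw jar, 70 mm wide, 82 mm high, standing loose to the right of the steriliser; origin at the centre of its underside. To be left alone.
- polish_bottle: Dark red nail-polish bottle with black cap, 26 by 26 mm, 76 mm high, standing loose to the left of the steriliser; origin at the centre of its underside. To be left alone.

How it is judged:
On the way, in this order (a step that is already met when the one before it is completed fails the run):
1. the bolt is drawn back, clear of the lid, with the lid still shut (value of joint bolt above 0.033 m and value of joint lid below 0.12 rad), for 0.2 s.
2. the lid is swung more than half way up by the fingers (value of joint lid above 0.9 rad and contact force between the fingers and lid above 0.3 N), for 0.1 s.
At the end, for the whole second after the job is handed in: The lid stands at its balance point, 1.571 rad within 0.08 rad, and does not move (under 0.05 rad/s); the fingers hold it (more than 0.5 N of contact); the bolt is still drawn (more than 33 of 40 mm) (value of joint lid between 1.491 and 1.651 rad and velocity of joint lid between -0.05 and 0.05 rad/s and contact force between the fingers and lid above 0.5 N and value of joint bolt above 0.033 m); the arm keeps its last pose, push and grip.
It fails at once if the lid goes over the back (more than 0.25 rad past upright) (value of joint lid above 1.82 rad).
It fails at once if the white jar is pushed more than 25 mm or tipped (distance of white_jar from where it was at the start of the episode above 0.025 m or angle between white_jar's own z axis and vertical above 0.4 rad).
It fails at once if the nail-polish bottle is pushed more than 25 mm or tipped (distance of polish_bottle from where it was at the start of the episode above 0.025 m or angle between polish_bottle's own z axis and vertical above 0.4 rad).
It also fails if it takes over 53 s, if anything falls off the work surface, if the arm or the gripper's body presses on something with over 40 N, if the wrist force passes 120 N, or if a joint passes its speed limit or range.

## Working session

There is one attempt and no reset: what is moved stays moved. The work goes in short steps, Python scripts to look and compute and a tool call to move; the robot and the scene stay as the last step left them, time stands still between calls to the robot, and variables do not carry over. Pictures are saved under pics/ and viewed, and the job is handed in when it is done.

Besides the shell and the picture viewer there is one more tool, called after "Emit:" as name([rows], argument=value, ...), one row to a line, values as JSON. jog_arm: Moves the arm, as the interface text tells. Its arguments: {"type":"object","properties":{"gripper":{"type":"array"},"linear":{"type":"array"},"yaw":{"type":"array"},"squeeze":{"type":"number"}},"required":["gripper","linear","yaw"]}

```bash
ls; mkdir -p pics; python3 - <<'E'
from plant import sensors, vision, r
import cv2,numpy as np
np.set_printoptions(precision=4,suppress=True)
s=sensors.sense()
for k,v in s.items(): print(k,np.array(v))
print(r.grasp_offset)
for n in ("scene","side","wrist"):
    f=vision.grab_frame(n)
    cv2.imwrite(f"pics/{n}0.png",f["image"][:,:,::-1])
    print(n,f["K"],f.get("extrinsics",f.get("T_tool_cam")),[k for k in f])
E
```

```text
pics
time_s 0.0
q [-1.3145  0.6159 -0.0126  1.4249  0.0081  1.1034 -0.0404]
dq [ 0.0005  0.0008 -0.0007 -0.0011  0.0003 -0.0005 -0.0001]
joint_efforts [  0.     -45.894    0.2092 -16.5743  -0.061    0.0205   0.0002]
eef_pos [0.1813 0.6239 0.4036]
tool_rot [[ 0.9603 -0.0007  0.2789]
 [-0.2789 -0.0025  0.9603]
 [ 0.0001 -1.     -0.0026]]
wrist_force [-0.3312 -0.4976  0.2063]
ft_torque [ 0.0319 -0.0302  0.0212]
opening 0.09288691408434369
0.1673
scene [[469.5516   0.     318.6776]
 [  0.     469.5516 201.0396]
 [  0.       0.       1.    ]] [[ 0.5676  0.3498 -0.7453 -0.3093]
 [-0.8232  0.2247 -0.5214 -0.6288]
 [-0.015   0.9095  0.4155  0.5626]
 [ 0.      0.      0.      1.    ]] ['image', 'K', 'extrinsics']
side [[373.0479   0.     317.8785]
 [  0.     373.0479 198.1713]
 [  0.       0.       1.    ]] [[ 0.9972 -0.0427  0.0607  0.5816]
 [ 0.0735  0.6825 -0.7272 -0.7794]
 [-0.0103  0.7297  0.6837  0.7652]
 [ 0.      0.      0.      1.    ]] ['image', 'K', 'extrinsics']
wrist [[293.1502   0.     320.4001]
 [  0.     293.1502 200.1794]
 [  0.       0.       1.    ]] [[-0.0004 -0.9586 -0.2848 -0.079 ]
 [-0.0006  0.2848 -0.9586  0.0206]
 [ 1.     -0.0002 -0.0007  0.0003]
 [ 0.      0.      0.      1.    ]] ['image', 'K', 'T_tool_cam']
```

View pics/scene0.png

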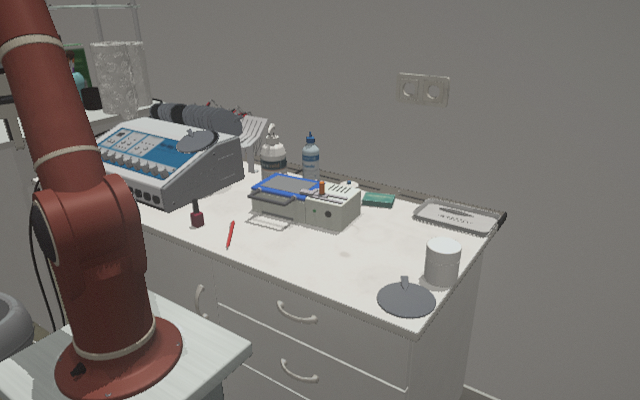

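View pics/side0.png

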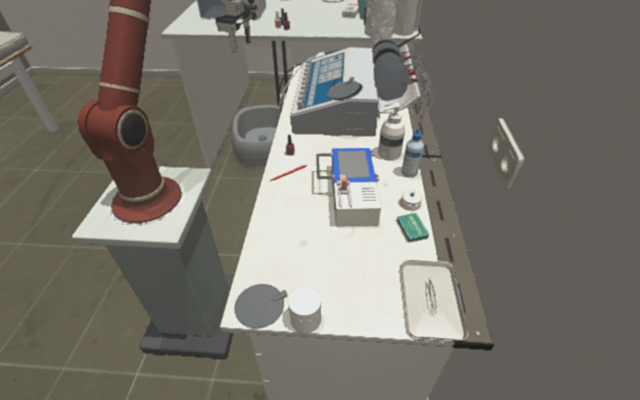

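View pics/wrist0.png

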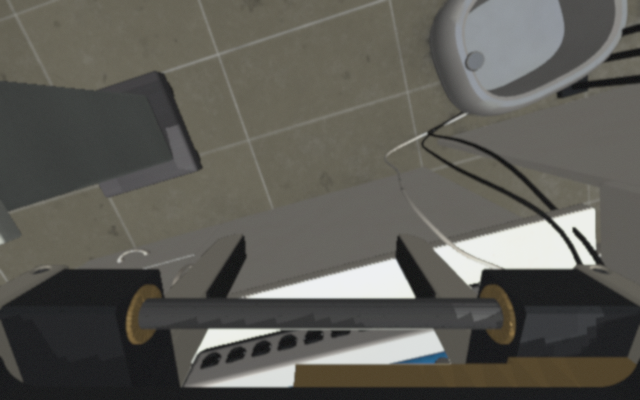

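The scene and side views show the steriliser. In the side view the lid is near (355,163), the knob near (344,183) and the handle bar near (318,167). The jar is at (305,308), and the polish bottle at (290,145) in the side view, or (197,217) in the scene view. I'll enlarge these areas.

```bash
cat > h.py <<'E'
from plant import sensors, vision, r
import cv2,numpy as np
np.set_printoptions(precision=4,suppress=True)
def ray(f,u,v):
    K=f["K"];T=f["extrinsics"]
    d=np.array([(u-K[0,2])/K[0,0],-(v-K[1,2])/K[1,1],-1.0])
    return T[:3,3],T[:3,:3]@d
def at_z(f,u,v,z):
    o,d=ray(f,u,v); return o+d*(z-o[2])/d[2]
def proj(f,P):
    T=f["extrinsics"];K=f["K"];p=T[:3,:3].T@(np.asarray(P,float)-T[:3,3])
    return np.array([K[0,2]+K[0,0]*p[0]/-p[2],K[1,2]+K[1,1]*(-p[1])/-p[2]])
def tri(l):
    A=np.zeros((3,3));b=np.zeros(3)
    for o,d in l:
        d=d/np.linalg.norm(d);M=np.eye(3)-np.outer(d,d);A+=M;b+=M@o
    return np.linalg.solve(A,b)
E
python3 - <<'E'
import cv2
a=cv2.imread('pics/side0.png')[135:235,300:400]; b=cv2.imread('pics/scene0.png')[165:240,235:370]
cv2.imwrite('pics/a.png',cv2.resize(a,None,fx=6,fy=6,interpolation=cv2.INTER_CUBIC))
cv2.imwrite('pics/b.png',cv2.resize(b,None,fx=5.9,fy=5.9,interpolation=cv2.INTER_CUBIC))
E
```

```text
(no output)
```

View pics/a.png

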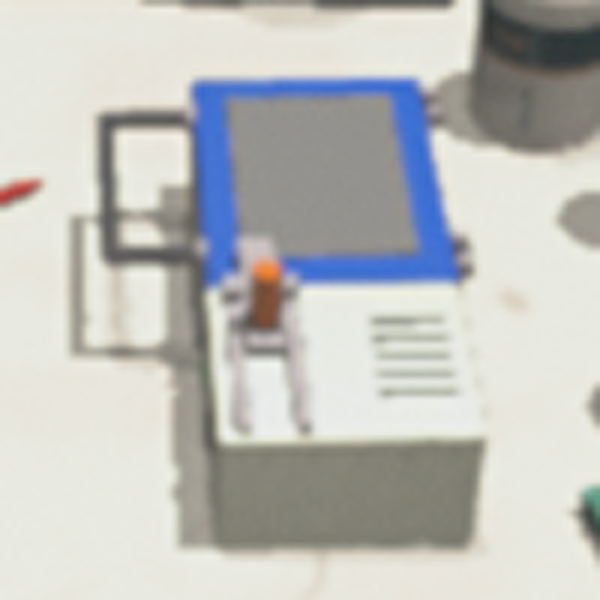

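View pics/b.png

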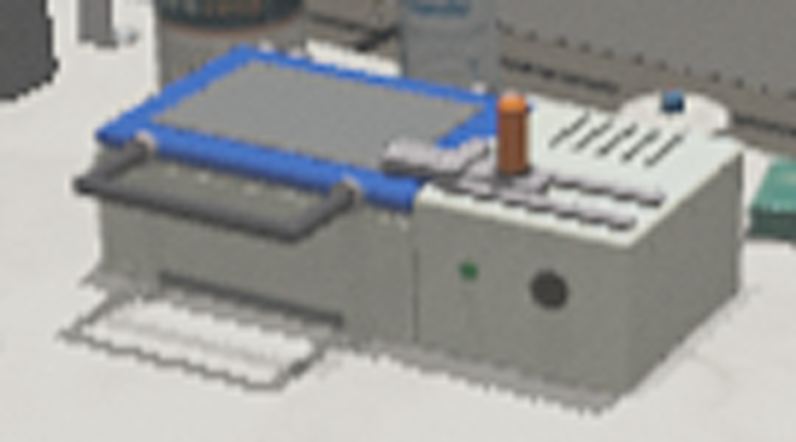

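```bash
cat > fit.py <<'E'
from h import *
from scipy.optimize import least_squares
fs={n:vision.grab_frame(n) for n in("side","scene")}
S=lambda u,v:(300+u/6-.4,135+v/6-.4); C=lambda u,v:(235+u/5.9-.4,165+v/5.9-.4)
obs=[("side",(-60,85,73),S(192,83)),("side",(62,85,73),S(418,80)),("side",(62,-85,73),S(470,277)),
("side",(-60,-191,75),S(218,440)),("side",(60,-191,75),S(485,437)),("side",(-60,-191,0),S(215,548)),("side",(60,-191,0),S(475,547)),
("side",(-105,55,68),S(105,120)),("side",(-105,-55,68),S(108,252)),
("scene",(-60,85,73),C(98,130)),("scene",(62,85,73),C(245,47)),("scene",(-60,-191,75),C(632,243)),("scene",(60,-191,75),C(742,150)),("scene",(-60,-191,0),C(600,410)),
("scene",(-105,55,68),C(82,185)),("scene",(-105,-55,68),C(292,230))]
def W(p,L):
    c,s=np.cos(p[2]),np.sin(p[2]);x,y,z=np.array(L)/1000
    return np.array([p[0]+c*x-s*y,p[1]+s*x+c*y,z])
def res(p): return np.concatenate([proj(fs[n],W(p,L))-o for n,L,o in obs])
so=least_squares(res,[.6,0,0],loss='soft_l1')
print(so.x); print(res(so.x).reshape(-1,2))
p=so.x
print("bar",W(p,(-105,0,68)),"hinge",W(p,(66,0,68)))
k=tri([ray(fs["side"],*S(267,266)),ray(fs["scene"],*C(513,100))]);print("knob top tri",k)
for n,o in(("side",S(267,266)),("scene",C(513,100))):
    q=at_z(fs[n],*o,.116);c,s=np.cos(p[2]),np.sin(p[2]);d=q[:2]-p[:2];print(n,q,"local",c*d[0]+s*d[1],-s*d[0]+c*d[1])
print("jar",at_z(fs["side"],305,300,.082),"pol",at_z(fs["side"],290,152,0),at_z(fs["scene"],197,226,0))
E
python3 fit.py
```

```text
[0.6133 0.1163 0.0852]
[[-0.0122 -1.2857]
 [ 0.7244 -1.3726]
 [-1.1541  0.6258]
 [-0.3052 -0.197 ]
 [ 0.7672 -0.4039]
 [-0.4064  1.0872]
 [-0.4287  0.5788]
 [ 0.4405 -0.3132]
 [ 0.3542  0.2756]
 [-1.255  -0.1196]
 [-0.5819 -0.4379]
 [-1.031   0.3526]
 [ 1.1837 -0.9965]
 [ 4.2575 -0.8413]
 [ 0.2873  0.3249]
 [-0.0798  1.0341]]
bar [0.5086 0.1074 0.068 ] hinge [0.679  0.1219 0.068 ]
knob top tri [ 0.5888 -0.0105  0.1178]
side [ 0.5889 -0.009   0.116 ] local -0.0349505406112108 -0.12278152692268826
scene [ 0.5929 -0.0075  0.116 ] local -0.03080732237279749 -0.12161083704652129
jar [ 0.517  -0.3626  0.082 ] pol [0.4002 0.2616 0.    ] [0.3997 0.2552 0.    ]
```

The box-corner fit is good to about 1 px, giving a steriliser pose of (0.613, 0.116) and yaw 0.085. The knob is at about (0.590, -0.009). Its triangulated top height is 118 mm against a nominal 116. Next I'll move above the knob.

Emit:
jog_arm([
  [1,-0.3,-0.9],
  [2.9,-0.2,-2.5],
  [2.9,-0.2,-2.5],
  [2.9,-0.2,-2.5],
  [2.9,-0.2,-2.5],
  [2.9,-0.2,-2.5],
  [2.9,0,-2.5],
  [2.9,0,-2.5],
  [2.9,0,-2.5],
  [2.9,0,-2.5],
  [2.9,0,-2.5],
  [2.9,0,-2.5],
  [2.9,0,-2.5],
  [2.9,0,-2.5],
  [2.9,0,-2.5],
  [2.9,0,-2.5],
  [2.9,0,-2.5],
  [2.9,0,-2.5],
  [2.9,0,-2.5],
  [2.9,0,-2.5],
], gripper=[9,9,9,9,9,9,9,9,9,9,9,9,9,9,9,9,9,9,9,9], yaw=[0,0,0,0,0,0,0,0,0,0,0,0,0,0,0,0,0,0,0,0], squeeze=20)

```text
time_s: 2.25
eef_pos: [0.5851, 0.0005, 0.4182]
tool_rot: [[0.96, 0.0, 0.28], [-0.28, -0.0, 0.96], [0.0, -1.0, -0.0]]
wrist_force: [0.8, 0.8, 0.6]
opening: 0.09
```

Emit:
jog_arm([
  [0,0,0],
  [0,0,0],
  [0,0,0],
  [0,0,0],
  [0,0,0],
  [0,0,0],
  [0,0,0],
  [0,0,0],
  [0,0,0],
  [0,0,0],
  [0,0,0],
  [0,0,0],
], gripper=[9,8,7,6,5,5,5,5,5,5,5,5], yaw=[7,7,7,7,7,7,7,7,7,6,0,0])

```text
time_s: 3.45
eef_pos: [0.5847, 0.0024, 0.418]
tool_rot: [[0.085, -0.0, 0.996], [-0.996, -0.0, 0.085], [0.0, -1.0, -0.0]]
wrist_force: [-0.3, -0.1, -1.2]
opening: 0.0502
```

```bash
cat >> h.py <<'E'
def rel(P,off=None):
    s=sensors.sense();R=np.array(s["tool_rot"]);g=np.array(s["eef_pos"])+R[:,1]*(r.grasp_offset if off is None else off)
    return g,R.T@(np.array(P)-g)*100
E
python3 - <<'E'
from h import *
s=sensors.sense();print(s["time_s"],s["eef_pos"],s["tool_rot"],s["opening"],s["q"])
R=np.array(s["tool_rot"]);print(np.degrees(np.arctan2(R[1,2],R[0,2])))
print(rel([.590,-.009,.110]))
for n in("wrist","scene"):
    f=vision.grab_frame(n);cv2.imwrite(f'pics/{n}1.png',f["image"][:,:,::-1])
E
```

```text
3.45 [0.5847 0.0024 0.418 ] [[ 0.0853 -0.0001  0.9964]
 [-0.9964 -0.0001  0.0853]
 [ 0.0001 -1.     -0.0001]] 0.050192473071908154 [-0.309   0.526   0.4285  1.6114 -0.2418  1.0571  0.2733]
4.895788013594009
(array([0.5847, 0.0024, 0.2507]), array([ 1.1754, 14.0662,  0.4368]))
```

View pics/wrist1.png

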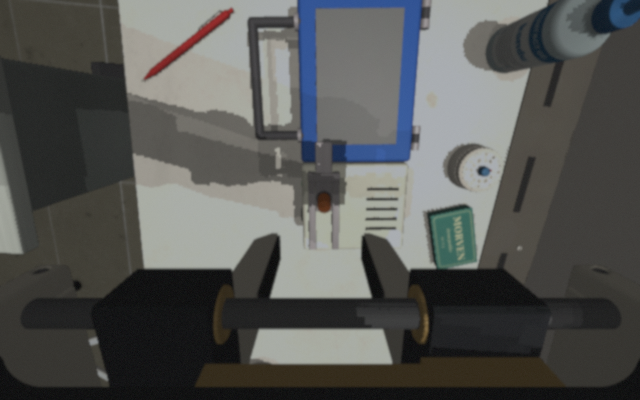

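The wrist view shows the knob at about (323,200), the handle at (255,20–137) and the hinge lugs at (425,10) and (416,137). I'll refine the pose from it.

```bash
python3 - <<'E'
import cv2
b=cv2.imread('pics/wrist1.png')[0:260,230:450]
cv2.imwrite('pics/c.png',cv2.resize(b[120:260,40:200],None,fx=5,fy=5 if 0 else 4.2,interpolation=cv2.INTER_CUBIC)[:600,:800])
cv2.imwrite('pics/d.png',cv2.resize(b[0:150],None,fx=3.6,fy=3.6,interpolation=cv2.INTER_CUBIC))
E
```

```text
(no output)
```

View pics/c.png

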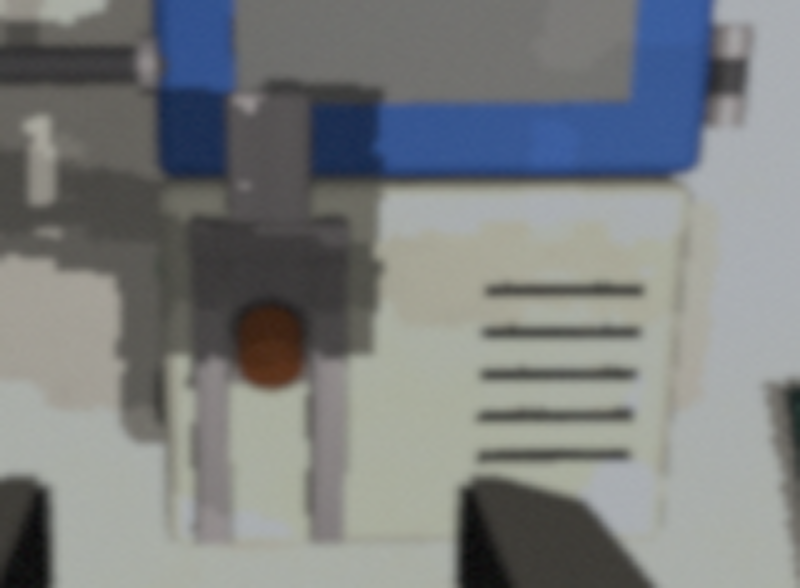

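View pics/d.png

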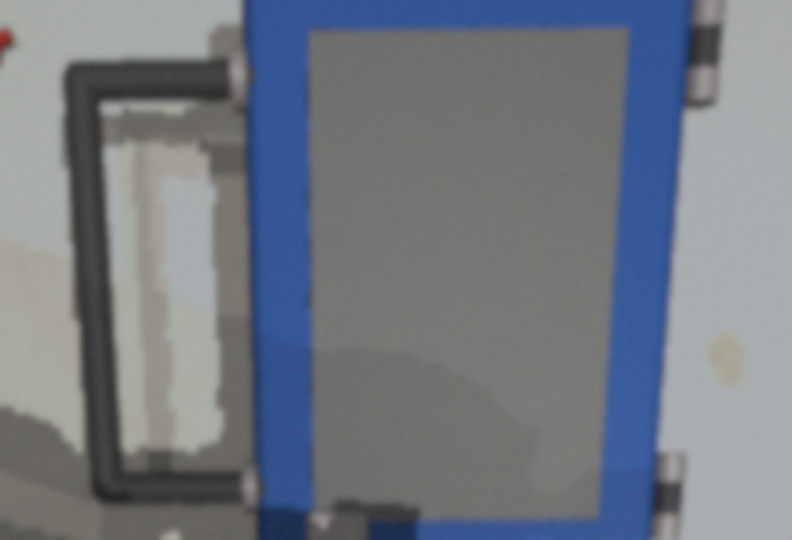

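```bash
python3 - <<'E'
from h import *
s=sensors.sense()
f=vision.grab_frame("wrist")
T=np.eye(4);T[:3,:3]=s["tool_rot"];T[:3,3]=s["eef_pos"]
f["extrinsics"]=T@f["T_tool_cam"]
k=at_z(f,323.6,205.3,.116);print("knob",k)
a=at_z(f,252.9,21.8,.068);b=at_z(f,259.6,135.6,.068);print("bar",a,b,np.linalg.norm(a-b),(a+b)/2,"yaw",np.arctan2(-(a-b)[0],(a-b)[1]))
print("lug",at_z(f,230+704/3.6,50/3.6,.068),at_z(f,230+669/3.6,495/3.6,.068))
print(rel([k[0],k[1],.11]))
E
```

```text
knob [ 0.5894 -0.0063  0.116 ]
bar [0.5045 0.1629 0.068 ] [0.514  0.0527 0.068 ] 0.11059431122596014 [0.5093 0.1078 0.068 ] yaw 0.08659927131731913
lug [0.674  0.1843 0.068 ] [0.6856 0.0653 0.068 ]
(array([0.5849, 0.0026, 0.2506]), array([ 0.9308, 14.0578,  0.3727]))
```

The wrist fix agrees: knob (0.589, -0.006), bar middle (0.509, 0.108), measured bar length 110.6 mm against 110. Next I'll descend on the knob and close the fingers.

Emit:
jog_arm([
  [1.0,0,0.4],
  [0,2,0],
  [0,2,0],
  [0,2,0],
  [0,2,0],
  [0,2,0],
  [0,1,0],
  [0,1,0],
  [0,1,0],
  [0,1,0],
  [0,0,0],
  [0,0,0],
  [0,0,0],
  [0,0,0],
  [0,0,0],
  [0,0,0],
  [0,0,0],
  [0,0,0],
], gripper=[5,5,5,5,5,5,5,5,5,5,5,5,3,2,0,0,0,0], yaw=[0,0,0,0,0,0,0,0,0,0,0,0,0,0,0,0,0,0], squeeze=15)

```text
time_s: 5.4
eef_pos: [0.5893, -0.0069, 0.2778]
tool_rot: [[0.084, -0.002, 0.996], [-0.997, 0.0, 0.084], [-0.0, -1.0, -0.002]]
wrist_force: [-2.3, -0.1, 2.5]
opening: 0.0137
```

```bash
python3 - <<'E'
from h import *
s=sensors.sense();print(s["time_s"],s["eef_pos"],s["opening"],s["wrist_force"])
print(rel([.5894,-.0063,.110]))
f=vision.grab_frame("wrist");cv2.imwrite('pics/w2.png',f["image"][:,:,::-1])
E
```

```text
5.4 [ 0.5893 -0.0069  0.2778] 0.01370867094648715 [-2.2924 -0.1319  2.4695]
(array([ 0.589 , -0.0068,  0.1105]), array([-0.0492,  0.0504,  0.0457]))
```

View pics/w2.png

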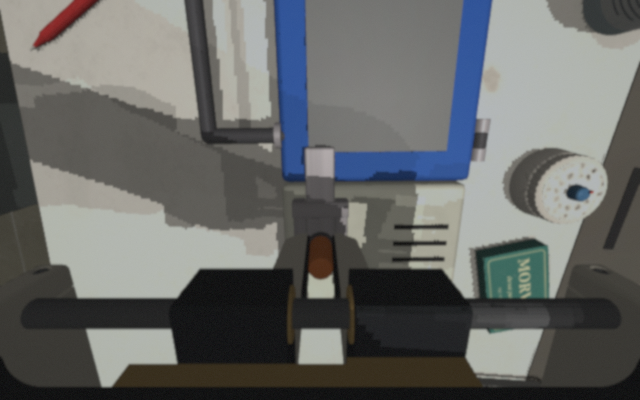

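The knob is gripped at 13.7 mm opening. Now I'll draw it back, slowly near the end.

Emit:
jog_arm([
  [0.2,0,0],
  [0.5,0,0],
  [0.5,0,0],
  [0.5,0,0],
  [0.5,0,0],
  [0.4,0,0],
  [0.3,0,0],
  [0.2,0,0],
  [0.1,0,0],
  [0,0,0],
], gripper=[0,0,0,0,0,0,0,0,0,0], yaw=[0,0,0,0,0,0,0,0,0,0])

```text
time_s: 6.45
eef_pos: [0.5923, -0.0396, 0.2778]
tool_rot: [[0.083, -0.001, 0.997], [-0.997, -0.001, 0.083], [0.001, -1.0, -0.001]]
wrist_force: [-5.8, -0.1, 5.5]
opening: 0.0135
```

Emit:
jog_arm([
  [0.2,0,0],
  [0.2,0,0],
  [0,0,0],
  [0,0,0],
], gripper=[0,0,0,0], yaw=[0,0,0,0])

```text
time_s: 6.85
eef_pos: [0.5926, -0.0435, 0.2778]
tool_rot: [[0.083, -0.001, 0.997], [-0.997, -0.001, 0.083], [0.001, -1.0, -0.001]]
wrist_force: [-4.6, 0.3, 4.6]
opening: 0.0137
```

Emit:
jog_arm([
  [0.2,0,0],
  [0.2,0,0],
  [0,0,0],
  [0,0,0],
], gripper=[0,0,0,0], yaw=[0,0,0,0])

```text
time_s: 7.25
eef_pos: [0.5929, -0.0459, 0.2778]
tool_rot: [[0.084, -0.001, 0.996], [-0.996, 0.002, 0.084], [-0.002, -1.0, -0.001]]
wrist_force: [-4.5, 2.4, 6.0]
opening: 0.0139
```

```bash
python3 - <<'E'
from h import *
f=vision.grab_frame("wrist");cv2.imwrite('pics/w3.png',f["image"][:,:,::-1])
E
```

```text
(no output)
```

View pics/w3.png

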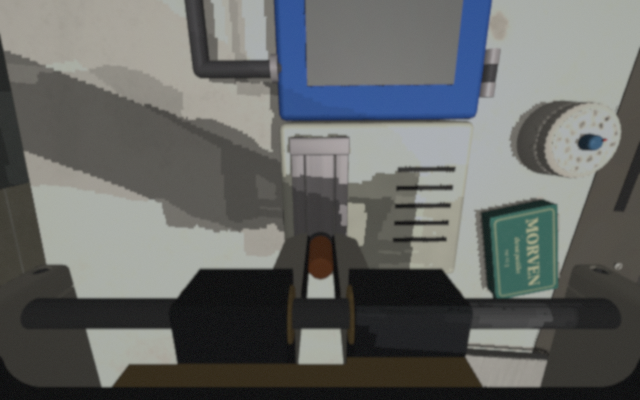

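The tongue is fully clear of the lid. The bolt travelled 39 mm and the force then rose at the stop. Next I'll release the knob and rise.

Emit:
jog_arm([
  [0,0,0],
  [0,0,0],
  [0,0,0],
  [0,0,0],
  [0,-1,0],
  [0,-2,0],
  [0,-3,0],
  [0,-3,0],
  [0,-2,0],
  [0,-1,0],
  [0,0,0],
  [0,0,0],
  [0,0,0],
], gripper=[2,3,4,4,4,4,4,4,4,4,4,4,4], yaw=[0,0,0,0,0,0,0,0,0,0,0,0,0])

```text
time_s: 8.6
eef_pos: [0.5929, -0.0464, 0.3963]
tool_rot: [[0.084, -0.003, 0.996], [-0.996, 0.0, 0.084], [-0.0, -1.0, -0.003]]
wrist_force: [0.4, 0.2, 0.2]
opening: 0.0401
```

```bash
python3 - <<'E'
from h import *
s=sensors.sense();print(s["time_s"],s["wrist_force"],s["opening"])
print(rel([.5093,.1077,.068]))
f=vision.grab_frame("side");cv2.imwrite('pics/s4.png',cv2.resize(f["image"][110:240,270:430,::-1],None,fx=4.5,fy=4.5))
E
```

```text
8.6 [0.3921 0.167  0.1775] 0.04012570597379685
(array([ 0.5924, -0.0464,  0.229 ]), array([-16.0435,  16.1311,  -6.9479]))
```

View pics/s4.png

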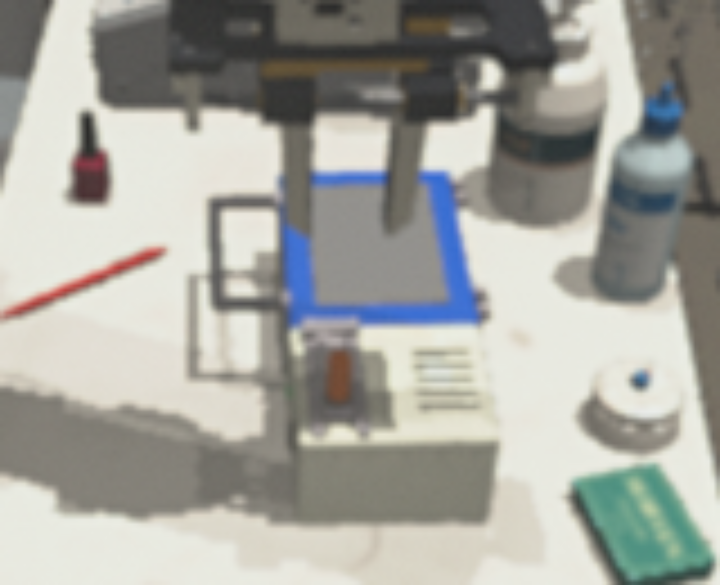

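The bolt stays drawn: the knob is at about (340,375) in this crop and the tongue is retracted. The lid is shut. Now I'll go over the bar and down.

Emit:
jog_arm([
  [-2,0,-0.9],
  [-4,0,-1.7],
  [-4,0,-1.7],
  [-4,0,-1.7],
  [-2,0,-0.9],
  [0,0,0],
  [0,2,0],
  [0,2,0],
  [0,2,0],
  [0,2,0],
  [0,1,0],
  [0,0,0],
  [0,0,0],
  [0,0,0],
], gripper=[3.6,3.6,3.6,3.6,3.6,3.6,3.6,3.6,3.6,3.6,3.6,3.6,3.6,3.6], yaw=[0,0,0,0,0,0,0,0,0,0,0,0,0,0])

```text
time_s: 10.05
eef_pos: [0.5116, 0.1067, 0.3087]
tool_rot: [[0.083, 0.002, 0.997], [-0.997, 0.0, 0.083], [-0.0, -1.0, 0.002]]
wrist_force: [-0.7, 0.1, 0.8]
opening: 0.0359
```

```bash
python3 - <<'E'
from h import *
s=sensors.sense();print(s["time_s"],s["wrist_force"],s["opening"])
print(rel([.5093,.1077,.068]))
f=vision.grab_frame("wrist");cv2.imwrite('pics/w5.png',f["image"][:,:,::-1])
E
```

```text
10.05 [-0.7127  0.1181  0.8224] 0.03590458943653202
(array([0.5119, 0.1068, 0.1414]), array([-0.1153,  7.3368, -0.2712]))
```

View pics/w5.png

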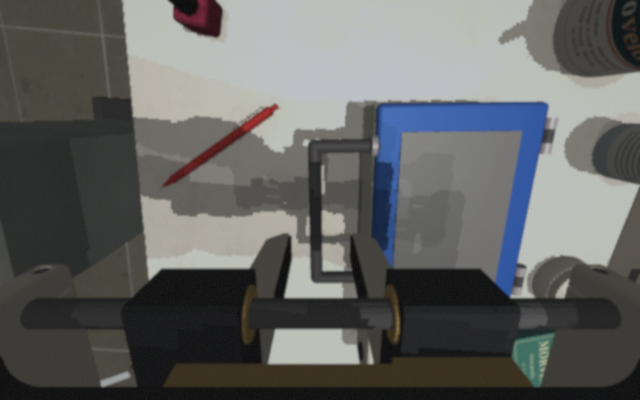

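Emit:
jog_arm([
  [-0.1,1,-0.3],
  [0,2,0],
  [0,2,0],
  [0,1.3,0],
  [0,1,0],
  [0,0,0],
  [0,0,0],
  [0,0,0],
  [0,0,0],
  [0,0,0],
  [0,0,0],
  [0,0,0],
  [0,0,0],
  [0,0,0],
], gripper=[3.6,3.6,3.6,3.6,3.6,3.6,3.6,2,1,0,0,0,0,0], yaw=[0,0,0,0,0,0,0,0,0,0,0,0,0,0], squeeze=15)

```text
time_s: 11.5
eef_pos: [0.5079, 0.1078, 0.235]
tool_rot: [[0.084, -0.0, 0.996], [-0.996, 0.0, 0.084], [-0.0, -1.0, -0.0]]
wrist_force: [-2.2, 0.4, 3.6]
opening: 0.0093
```

```bash
python3 - <<'E'
from h import *
s=sensors.sense();print(s["time_s"],s["wrist_force"],s["opening"])
print(rel([.5093,.1077,.068]))
g=rel([0,0,0])[0]
# arc plan, local frame
H=np.array([.679,.1219,.068])
R=np.array(s["tool_rot"]);d=g-H;print("d in tool xyz cm",R.T@d*100)
f=vision.grab_frame("wrist");cv2.imwrite('pics/w6.png',f["image"][:,:,::-1])
E
```

```text
11.5 [-2.2331  0.4292  3.6326] 0.00927635254242511
(array([0.5079, 0.1079, 0.0677]), array([ 0.0272, -0.0279,  0.142 ]))
d in tool xyz cm [ -0.0343   0.0311 -17.1713]
```

View pics/w6.png

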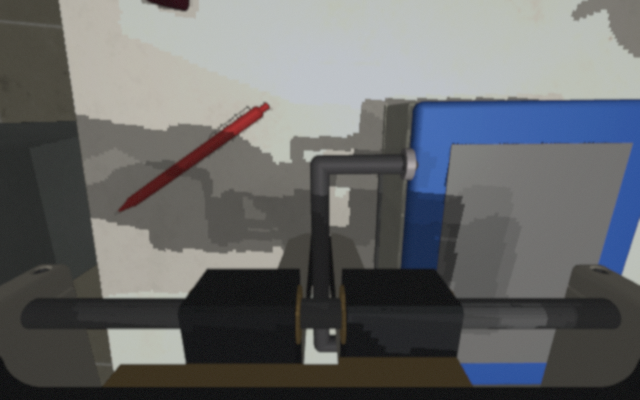

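The bar is held at 9.3 mm opening. The grasp point is 17.17 cm from the hinge, against an expected 17.1. I'll follow the arc in stages, starting with 0–30°.

Emit:
jog_arm([
  [0,-0.9,0],
  [0,-0.9,0.1],
  [0,-0.9,0.1],
  [0,-0.9,0.2],
  [0,-0.9,0.2],
  [0,-0.85,0.25],
  [0,-0.85,0.3],
  [0,-0.8,0.35],
  [0,-0.8,0.4],
  [0,-0.8,0.4],
  [0,0,0],
], gripper=[0,0,0,0,0,0,0,0,0,0,0], yaw=[0,0,0,0,0,0,0,0,0,0,0])

```text
time_s: 12.65
eef_pos: [0.5304, 0.1098, 0.3217]
tool_rot: [[0.084, -0.003, 0.996], [-0.996, 0.001, 0.084], [-0.001, -1.0, -0.003]]
wrist_force: [-4.5, -0.1, 0.4]
opening: 0.0094
```

```bash
cat > st.py <<'E'
from h import *
import sys
s=sensors.sense();print(s["time_s"],s["wrist_force"],s["opening"])
H=np.array([.679,.1219,.068]);g=rel([0,0,0])[0]
R=np.array(s["tool_rot"]);d=R.T@(g-H)*100;print("d",d,"rad",np.hypot(d[1],d[2]),"th",np.degrees(np.arctan2(-d[1],-d[2])))
n=sys.argv[1]
f=vision.grab_frame("side");cv2.imwrite(f'pics/s{n}.png',cv2.resize(f["image"][80:240,270:450,::-1],None,fx=3.7,fy=3.7,interpolation=cv2.INTER_CUBIC))
E
python3 st.py 7
```

```text
12.65 [-4.4584 -0.0689  0.3504] 0.00939596602263781
d [ -0.0563  -8.6003 -14.9757] rad 17.269544458607324 th 29.868031735210444
```

View pics/s7.png

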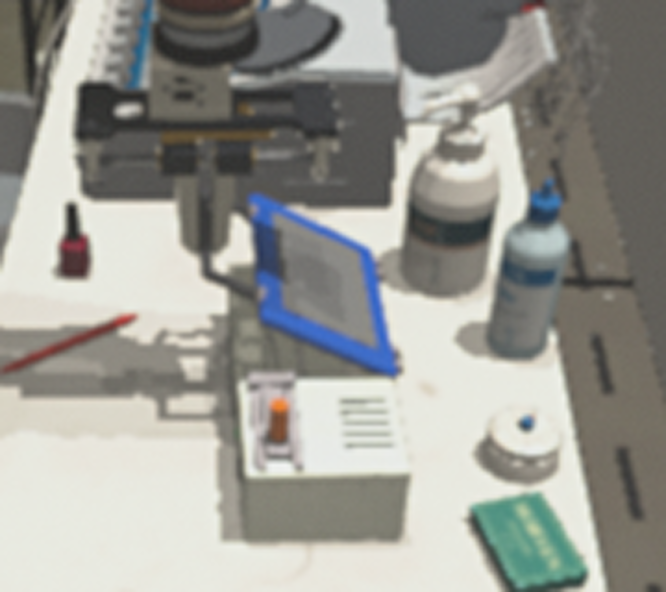

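The lid follows at about 30°. Before continuing I'll check whether the pump bottle is clear of the gripper's end pose.

```bash
python3 - <<'E'
from h import *
f=vision.grab_frame("side")
for b,t in(((450,283),(462,92)),((520,350),(545,185))):
    B=at_z(f,270+b[0]/3.7,80+b[1]/3.7,0)
    for z in(.1,.15,.2,.25,.3):print(z,proj(f,[B[0]+.0,B[1]+.03,z]),end=' ')
    print(B,270+t[0]/3.7,80+t[1]/3.7)
E
```

```text
0.1 [394.7942 126.3214] 0.15 [396.8492 112.7715] 0.2 [399.0263  98.4171] 0.25 [401.3366  83.1844] 0.3 [403.7928  66.9901] [0.7484 0.2565 0.    ] 394.86486486486484 104.86486486486487
0.1 [414.6761 143.2962] 0.15 [417.4721 129.4025] 0.2 [420.445  114.6296] 0.25 [423.6122  98.8913] 0.3 [426.9933  82.0898] [0.802  0.1632 0.    ] 417.2972972972973 130.0
```

Emit:
jog_arm([
  [0,-0.75,0.5],
  [0,-0.75,0.55],
  [0,-0.7,0.55],
  [0,-0.7,0.6],
  [0,-0.65,0.6],
  [0,-0.6,0.65],
  [0,-0.6,0.7],
  [0,-0.55,0.7],
  [0,-0.5,0.75],
  [0,-0.45,0.75],
  [0,0,0],
], gripper=[0,0,0,0,0,0,0,0,0,0,0], yaw=[0,0,0,0,0,0,0,0,0,0,0])

```text
time_s: 13.85
eef_pos: [0.5951, 0.1155, 0.387]
tool_rot: [[0.084, 0.004, 0.996], [-0.996, 0.002, 0.084], [-0.002, -1.0, 0.004]]
wrist_force: [-7.1, 1.2, 9.9]
opening: 0.0093
```

```bash
python3 st.py 8
```

```text
13.85 [-7.0959  1.2474  9.9129] 0.009335395523304197
d [ -0.1359 -15.2004  -8.2876] rad 17.312851200088733 th 61.399805945706795
```

View pics/s8.png

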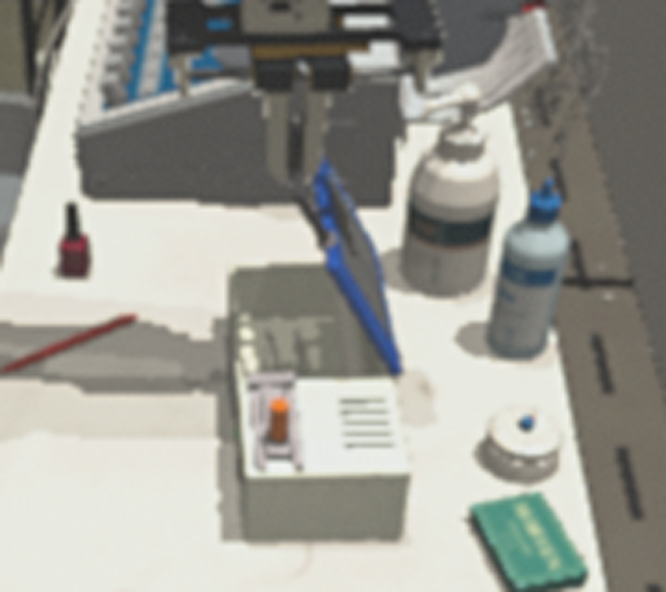

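Both bottles are at most 0.18 m tall, so they stay below the gripper body, whose underside ends at about 0.30 m. The forces look transient, so I'll settle and re-read.

Emit:
jog_arm([
  [0,0,0],
  [0,0,0],
  [0,0,0],
], gripper=[0,0,0], yaw=[0,0,0])

```text
time_s: 14.2
eef_pos: [0.5945, 0.1155, 0.3865]
tool_rot: [[0.084, 0.002, 0.996], [-0.996, 0.002, 0.084], [-0.002, -1.0, 0.003]]
wrist_force: [-6.8, 0.8, 10.0]
opening: 0.0092
```

```bash
python3 st.py 9
```

```text
14.2 [-6.7607  0.8013 10.0314] 0.00918710481921285
d [ -0.1381 -15.138   -8.3976] rad 17.31118095579477 th 60.9813438827257
```

The steady push is radial, so the command sits about 2 mm too close to the hinge. I'll add 2.5 mm of radius and go on to about 78°.

Emit:
jog_arm([
  [0,-0.25,-0.1],
  [0,-0.45,0.8],
  [0,-0.4,0.8],
  [0,-0.35,0.85],
  [0,-0.3,0.85],
  [0,-0.25,0.85],
  [0,-0.2,0.85],
  [0,0,0],
  [0,0,0],
  [0,0,0],
], gripper=[0,0,0,0,0,0,0,0,0,0], yaw=[0,0,0,0,0,0,0,0,0,0])

```text
time_s: 15.25
eef_pos: [0.6431, 0.1197, 0.406]
tool_rot: [[0.084, 0.001, 0.996], [-0.996, 0.001, 0.084], [-0.001, -1.0, 0.001]]
wrist_force: [-1.9, 3.2, 3.8]
opening: 0.0091
```

```bash
python3 st.py 10
```

```text
15.25 [-1.9458  3.2034  3.7872] 0.009088220822801779
d [ -0.1305 -17.0718  -3.5488] rad 17.436791439834497 th 78.25686642820774
```

Emit:
jog_arm([
  [0,-0.1,0.5],
  [0,-0.1,0.6],
  [0,-0.05,0.6],
  [0,0,0.6],
  [0,0,0.5],
  [0,0,0.4],
  [0,0,0.2],
  [0,0,0],
  [0,0,0],
  [0,0,0],
], gripper=[0,0,0,0,0,0,0,0,0,0], yaw=[0,0,0,0,0,0,0,0,0,0])

```text
time_s: 16.3
eef_pos: [0.6777, 0.1228, 0.4087]
tool_rot: [[0.085, 0.003, 0.996], [-0.996, 0.002, 0.085], [-0.001, -1.0, 0.003]]
wrist_force: [-0.3, 5.3, 4.9]
opening: 0.0093
```

```bash
python3 st.py 11; python3 - <<'E'
from h import *
for n in("scene","wrist"):
    f=vision.grab_frame(n);im=f["image"][:,:,::-1]
    if n=="scene": im=cv2.resize(im[100:240,220:380],None,fx=4.2,fy=4.2,interpolation=cv2.INTER_CUBIC)
    cv2.imwrite(f'pics/{n}11.png',im)
E
```

```text
16.3 [-0.2835  5.3397  4.8696] 0.009342173401353732
d [ -0.154  -17.3353  -0.0088] rad 17.335329616669963 th 89.97104682109568
```

View pics/s11.png

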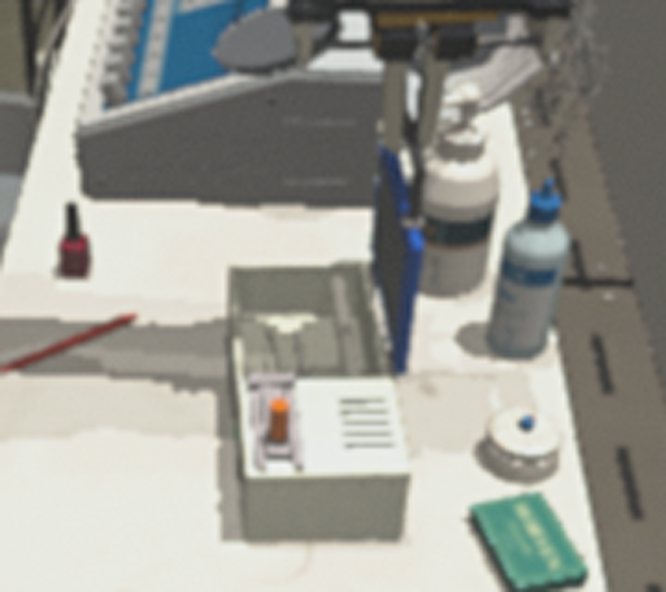

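View pics/scene11.png

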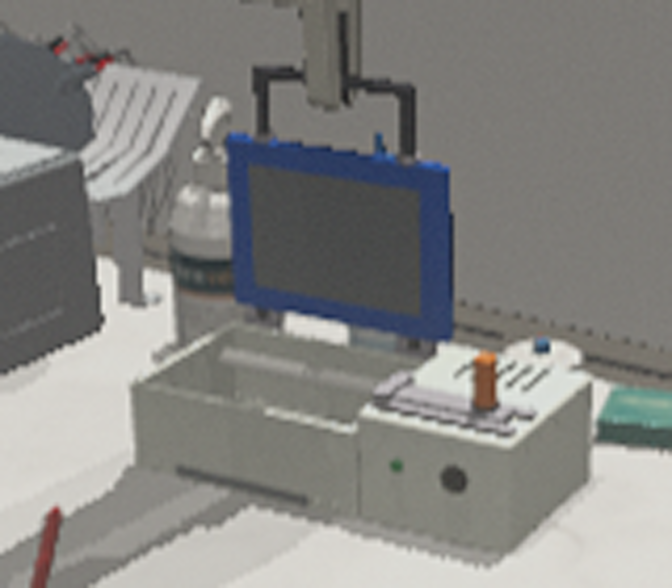

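View pics/wrist11.png

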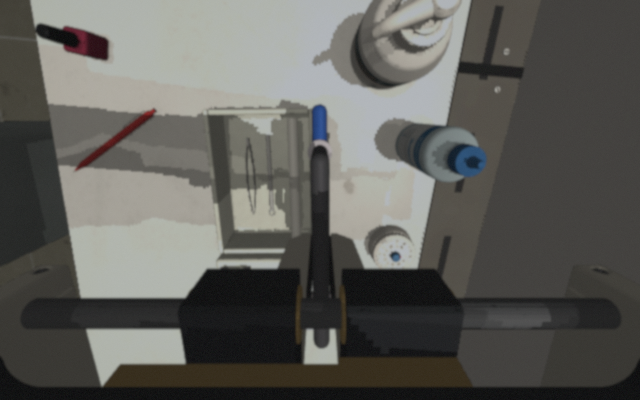

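The lid looks upright in all three views. In the scene crop its corners are at (230,135), (452,168), (238,302) and (452,338). I'll fit the lid angle from these corners.

```bash
cat > ang.py <<'E'
from h import *
from scipy.optimize import least_squares
f=vision.grab_frame("scene");g=vision.grab_frame("side")
C=lambda u,v:(220+u/4.2-.4,100+v/4.2-.4);S=lambda u,v:(270+u/3.7-.4,80+v/3.7-.4)
# (frame,t,y,face offset -5=underside(front) +5=top(back))
o=[(f,126,85,-5,C(230,135)),(f,126,-85,-5,C(450,168)),(f,4,85,-5,C(238,302)),(f,4,-85,-5,C(450,338)),
(g,126,85,-5,S(380,147)),(g,126,-85,-5,S(409,228)),(g,126,-85,5,S(423,228)),(g,4,-85,-5,S(396,370)),(g,4,-85,5,S(407,370))]
def W(p,t,y,n):
    th=p[0];x=66-t*np.cos(th)+n*np.sin(th);z=68+t*np.sin(th)+n*np.cos(th)
    c,s=np.cos(.0855),np.sin(.0855);X=.6133+p[1];Y=.1163+p[2]
    return [X+(c*x-s*y)/1e3,Y+(s*x+c*y)/1e3,z/1e3]
def res(p): return np.concatenate([proj(q,W(p,t,y,n))-b for q,t,y,n,b in o])
so=least_squares(res,[1.57,0,0],loss='soft_l1');print(so.x);print(res(so.x).reshape(-1,2))
E
python3 ang.py
```

```text
[1.5474 0.002  0.0022]
[[-2.0584  0.1642]
 [-1.3708  0.4799]
 [-1.0613  0.7529]
 [-0.4689  2.4403]
 [ 0.4855 -6.8195]
 [ 0.3739  4.6943]
 [ 0.4053  4.562 ]
 [ 0.4155  1.6302]
 [ 0.9579  1.513 ]]
```

The fit gives about 1.55 rad, with the hinge about 2 mm further back than first measured. That agrees with the radial force. I'll nudge 2 mm back, ease the side load, and settle.

Emit:
jog_arm([
  [0,0,0.1],
  [-0.1,-0.1,0.1],
  [0,0,0],
  [0,0,0],
  [0,0,0],
  [0,0,0],
  [0,0,0],
  [0,0,0],
  [0,0,0],
  [0,0,0],
  [0,0,0],
  [0,0,0],
  [0,0,0],
  [0,0,0],
], gripper=[0,0,0,0,0,0,0,0,0,0,0,0,0,0], yaw=[0,0,0,0,0,0,0,0,0,0,0,0,0,0])

```text
time_s: 17.95
eef_pos: [0.6788, 0.1232, 0.4087]
tool_rot: [[0.084, -0.0, 0.996], [-0.996, 0.0, 0.084], [-0.0, -1.0, -0.0]]
wrist_force: [-0.8, 4.7, 2.1]
opening: 0.0096
```

```bash
python3 st.py 12; python3 - <<'E'
from h import *
s=sensors.sense();print(np.abs(s["dq"]).max())
f=vision.grab_frame("scene");im=f["image"][:,:,::-1]
cv2.imwrite('pics/scene12.png',im)
E
```

```text
17.95 [-0.8164  4.6806  2.0583] 0.009595737479144266
d [ -0.1398 -17.3406  -0.0151] rad 17.34062814398766 th 89.95021608140087
0.0013065564829313164
```

View pics/s12.png

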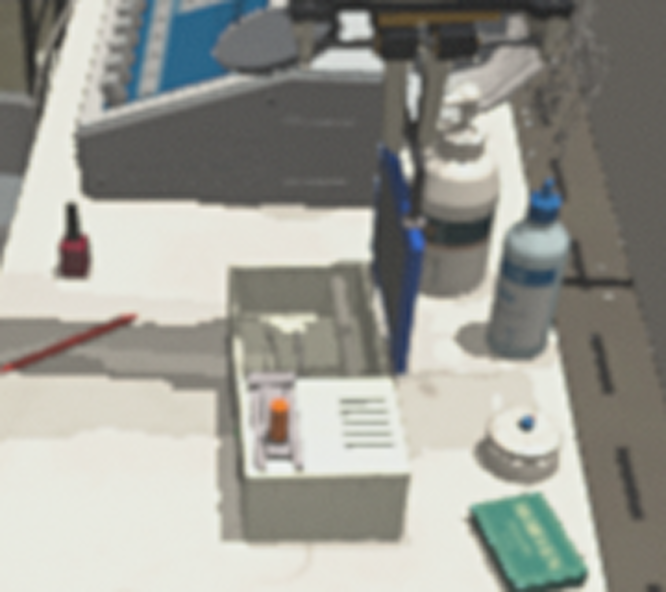

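View pics/scene12.png

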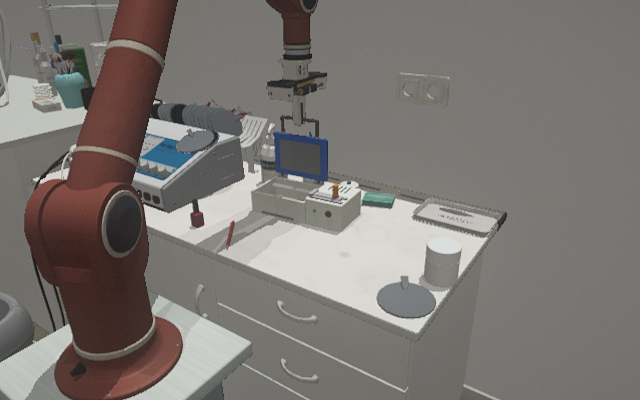

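Everything is steady: the lid is upright, the bolt is drawn, and the jar (443,262) and polish bottle (197,217) are where they started. I'm handing in.

```bash
python3 -c "
from plant import r
print(r.finish_job())"
```

```text
the job is handed in; nothing more can be done
None
```

I drew the bolt back to its stop, then swung the lid up to upright by its bow handle. I handed in at about 18 s with the bar still held in the gripper at a 15 N squeeze.

- **Bolt:** it moved about 39 mm until the force rose at its stop, and the last pictures show it still drawn.
- **Lid angle:** the arm's position against the hinge gives about 89.95°. Just before a final 2 mm nudge backward, a rough fit from the pictures gave about 1.55 rad (88.7°). I did not repeat that fit after the nudge. Both values are within the 0.08 rad tolerance.
- **Hold:** the arm was steady, with joint speeds around 0.001 rad/s and the fingers closed on the bar at 9.6 mm opening.
- **Jar and polish bottle:** in the last pictures both stand where they began.

Three checks were less clean:
- **Picture fit:** a few side-view corners fitted poorly, by up to 7 px vertically, probably because I picked them wrongly.
- **Radius:** at the end the gripper measured about 2.4 mm further from the hinge than the nominal 171 mm, so my hinge position is slightly off.
- **Side load:** about 5 N of sideways load remained on the wrist at the end.

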